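# Tuck the cash box away under the display stand

## Task

Put the cash box away under the taller of the two plywood display stands: set it in front of the stand's opening, lock side towards you, fold its carrying handle flat so that it clears the low top board, and slide the box in, square, until you feel it press against the stand's back panel, wherever that has been set. Keep the box upright, and do not shift either stand, the goods on them, or the tape and the marker on the table.

Things in the scene. Friction and masses are not known exactly. Their poses are not given: they have to be found in the camera images.
- cash_box: Grey sheet-steel cash box, 160 mm deep (its x), 200 mm wide (its y), 80 mm high, about 0.8 kg, loose on the table; 3 to 8 N slide it. Origin: centre of its underside, z up. The front, with a round lock plate, is the -x face (80 mm from the origin) and faces roughly to the robot at the start. A hinged carrying handle stands on the lid.
- bail (a joint): Hinge (rad) of the box's U-shaped handle. Hinge line: along the box's y over the middle of the lid (box x = 0), 85 mm above the underside; lugs at y = +-58 mm, 88 mm high. 0 = folded flat on the lid towards the box's back (+x), top 89 mm above the table; 1.57 = upright; stops at 1.65, so it folds only to the back. Starts near upright; friction (about 1 N at the bar) holds it at any angle.
- bail_bar (a point): Middle (centre of the section) of the handle's grip bar: 8 mm round, 100 mm long, along the box's y, 54 mm from the hinge line; upright it is above the box's middle, 139 mm over the box's underside. Moves with the handle.
- tall_stand: Taller plywood stand, loose: 192 mm deep (its x), 266 mm wide (its y). Top board: underside 96 mm, top 111 mm high. 15 mm side panels, 236 mm clear between them. Open to the front (-x, roughly towards the robot). Origin: centre of its footprint at table height; front edges at x = -96 mm. With its goods about 2.6 kg; pushes over about 10 N on it may shift it. Has an adjustable back panel.
- low_stand: The lower stand, of the same footprint and build (192 x 266 mm) with its top board's underside at 60 mm and top at 75 mm: too low for the cash box. Loose, to be left alone. Which stand is left and which is right varies.
- books: Stack of four books, 118 (its x) by 170 by 64 mm high, lying on the tall stand, set back about 60 mm from its front edge. Origin: centre of its underside. Leave alone.
- tin: Round metal tin, 97 mm diameter, 86 mm high, standing on the low stand. Origin: centre of its underside. Leave alone.
- tape: Roll of packing tape lying flat on the table, 110 mm diameter, 48 mm high. Origin: centre of its underside. Leave alone.
- marker: Thick marker pen lying on the table, 138 mm long (its x), 20 mm thick. Origin: below its middle. Leave alone.
- tall_stand_mouth (a point): Middle of the tall stand's front edge, at table height. The stand's back panel (tall_stand_panel, 12 mm thick, full height and width inside) is clamped by wing nuts anywhere from 150 to 178 mm behind this point; it differs each time and its place is not reported: feel for it. With the box home, its front is between 10 mm in front of and 18 mm behind the top board's front edge.

How it is judged (in metres and radians):
On the way, in this order (a step that is already met when the one before it is completed fails the run):
1. the carrying handle is folded flat on the lid while the box still stands in front of the stand (value of joint bail below 0.2 rad and x of cash_box in the frame of tall_stand below -0.05 m), for 0.2 s.
2. the box, under the stand, is pressed against the back panel with at least 3 N (contact force between cash_box and tall_stand_panel_c0 above 3 N), for 0.1 s.
At the end, for the whole second after the job is handed in: The cash box rests flat and square (within 0.06 rad) under the tall stand, lock side out, handle folded (below 0.2 rad), its back within 4 mm of the back panel (the panel's middle is then 86 to 90 mm behind the box's origin), everything at rest (x of tall_stand_panel_c0 in the frame of cash_box below 0.09 m and x of cash_box in the frame of tall_stand above -0.032 m and y of cash_box in the frame of tall_stand between -0.022 and 0.022 m and x of bail_bar in the frame of tall_stand above 0.01 m and angle between the x axis of cash_box and the x axis of tall_stand, either way round below 0.06 rad and angle between cash_box's own z axis and vertical below 0.05 rad and value of joint bail below 0.2 rad and linear speed of each of cash_box, tall_stand below 0.01 m/s); the robot touches nothing.
It fails at once if the tall stand is shifted by more than 5 mm (distance of tall_stand from where it was at the start of the episode above 0.005 m).
It fails at once if the low stand is shifted by more than 5 mm (distance of low_stand from where it was at the start of the episode above 0.005 m).
It fails at once if the cash box is tipped by more than 0.4 rad (angle between cash_box's own z axis and vertical above 0.4 rad).
It fails at once if the goods on the stands are shifted by more than 20 mm (distance of any of books, tin from where it was at the start of the episode above 0.02 m).
It fails at once if the tape or the marker is shifted by more than 20 mm (distance of any of tape, marker from where it was at the start of the episode above 0.02 m).
It also fails if it takes over 72 s, if anything falls off the work surface, if the arm or the gripper's body presses on something with over 40 N, if the wrist force passes 120 N, or if a joint passes its speed limit or range.

## Robot

A 6-joint arm with a two-finger parallel gripper is mounted at the origin on the work surface. World frame = base frame: x ahead of the robot, y to its left, z up, the work surface at z = 0. Lengths are in mm, angles in rad, forces in N, time in s.
With the tool pointing down it reaches from about 275 to 750 mm from the base axis. Payload 10.2 kg.
Tool frame: the origin (TCP) lies at the very end of the fingers, on their centre line; the grasp point (between the pads) lies 19 mm behind it; y points along the fingers, x is the direction in which the jaws open and shut, and the axes are right-handed (so a half turn about y gives the same grasp; the last joint's range is limited). The gripper opens to 85 mm and grips with 20 to 120 N. Pads are 22 mm wide; open, the fingers measure 114 mm over their backs; the gripper's body (76 mm by 85 mm) begins 54 mm behind the grasp point. The pads swing forward as they close: fully open they stand 13 mm farther back than shut.
Start: joints at [-1.378, 0.313, 1.498, -0, 1.331, -0.223], TCP at [212.047, -480.278, 231.294] pointing down, gripper open.
Joint ranges: [-2.94, 2.94], [-0.97, 2.17], [0.19, 2.56], [-1.23, 4.37], [0.02, 3.11], [-2.88, 2.88]. Speed limits (rad/s): [2.39, 2.39, 3.01, 3.14, 3.14, 3.14].

## Interface

Orientations are given as a unit quaternion [w, x, y, z].
In Python, from rig import telemetry, imaging, ctrl gives the robot as it stands.
- The arm moves only by the shell command python3 -m handwheel 'ROWS' [FORCE]. ROWS is JSON, a list of rows, each an object with "delta_pos": the shift along the tool's x, y, z in cm, a list of three; "twist": the turn, a rotation vector about the tool's x, y, z in rad, a list of three; "jaw": the opening, from 0 (shut) to 1 (fully open). A call has exactly 10 rows; each row is the pose to reach, as a shift and turn from the pose commanded when the call began, along the tool's axes at that moment; what a row does not reach only later rows make up. A row lasts 1/12 s, in which the tool goes at most 41.7 mm and 7.16 degrees, less where a joint would pass 70% of its speed; a pose out of reach is approached as far as the arm can. A call with a gripper value outside its range is refused whole. The fingers move at their own pace and stop on an object; FORCE is the grip in N (left out, the last holds). Time passes only in rows, so rows that repeat a pose let the fingers close, or fill a call up. It gives the time, the measured TCP pose, the force and the opening at its end, in the units of the state.
- telemetry.sense(): the state, without advancing time (a new reading comes with each control period).
- imaging.capture(name): name is "scene" or "side" or "wrist"; returns a dict with "frame" (400x640x3 uint8, red, green, blue), "z_map" (400x640 float32, mm along the optical axis (not along the pixel's ray), 0 where there is no reading), "fx", "fy", "cx", "cy" (pixels), "D" ([k1, k2, p1, p2, k3] as OpenCV has them; the pictures are not rectified), "rvec" (rotation vector, rad) and "tvec" (3), from world to camera coordinates, as OpenCV has them. Camera axes: x right, y down, z forward; pixel columns grow to the right and rows downward; lengths in mm; the calibration is good to about 2 mm. A picture is of the moment at which its call begins.
- ctrl.finish_job(): hands the job in, once; it reports no verdict.
The state is a dict: "time_s": time; "joints": joint angles; "dq": joint speeds; "tau": joint torques, N m; "eef_pos": TCP position; "ee_rot": TCP orientation; "force": force on the tool from outside, world axes, zero at the start; "wrist_torque": the same for the moment, N m; "grip_width": opening from 0.0 (shut) to 1.0 (fully open).
Only numpy, scipy, OpenCV 4.12 (cv2) and the standard library are available. Lean on these libraries where they do the work, as an engineer would, in place of code of your own. Each camera call takes 0.05 s, during which the arm holds its last target.

## Working session

There is one attempt and no reset: what is moved stays moved. The work goes in short steps, Python scripts to look and compute and a shell command to move; the robot and the scene stay as the last step left them, time stands still between calls to the robot, and variables do not carry over. Pictures are saved under pics/ and viewed, and the job is handed in when it is done.

```bash
ls; mkdir -p pics; cat > h.py <<'E'
import numpy as np, cv2
from rig import telemetry, imaging, ctrl
def cap(n,fn):
    c=imaging.capture(n); cv2.imwrite('pics/'+fn+'.png',c['frame'][:,:,::-1]); np.save('pics/'+fn+'_z.npy',c['z_map'])
    np.savez('pics/'+fn+'.npz',**c); return c
def world(c,u,v,z=None):
    K=np.array([[c['fx'],0,c['cx']],[0,c['fy'],c['cy']],[0,0,1]],float)
    p=cv2.undistortPoints(np.array([[[u,v]]],float),K,np.array(c['D'],float))[0,0]
    d=float(c['z_map'][int(round(v)),int(round(u))]) if z is None else z
    R=cv2.Rodrigues(np.array(c['rvec'],float))[0]
    return R.T@(np.array([p[0]*d,p[1]*d,d])-np.array(c['tvec'],float).ravel())
def cloud(c):
    K=np.array([[c['fx'],0,c['cx']],[0,c['fy'],c['cy']],[0,0,1]],float)
    h,w=c['z_map'].shape; uu,vv=np.meshgrid(np.arange(w),np.arange(h))
    p=cv2.undistortPoints(np.stack([uu,vv],-1).reshape(-1,1,2).astype(float),K,np.array(c['D'],float)).reshape(-1,2)
    d=c['z_map'].reshape(-1,1); R=cv2.Rodrigues(np.array(c['rvec'],float))[0]
    P=(np.hstack([p,np.ones((len(p),1))])*d-np.array(c['tvec'],float).ravel())@R
    P[d[:,0]==0]=np.nan
    return P.reshape(h,w,3)
def load(fn):
    return dict(np.load('pics/'+fn+'.npz'))
E
python3 - <<'E'
from h import *
print(telemetry.sense())
for n in['scene','side','wrist']: cap(n,n+'0')
E
```

```text
pics
{'time_s': 0.0, 'joints': array([-1.37841354e+00,  3.13457704e-01,  1.49850269e+00, -2.16113850e-05,
        1.33098883e+00, -2.23400433e-01]), 'dq': array([ 0.00119142,  0.00045688,  0.00102731,  0.00161409, -0.00043412,
       -0.00032532]), 'tau': array([-8.38709657e-04, -4.12260497e+01, -2.59741509e+01, -2.39042110e-04,
        4.16014896e-03,  1.05536725e-05]), 'eef_pos': array([ 211.97967234, -479.99553346,  230.70644194]), 'ee_rot': array([ 0.59277286, -0.59209447,  0.386373  , -0.38569466]), 'force': array([-0.46022628, -0.05491485, -0.75839669]), 'wrist_torque': array([-0.04049446,  0.03138151, -0.01050536]), 'grip_width': 0.9979624176758339}
```

View pics/scene0.png

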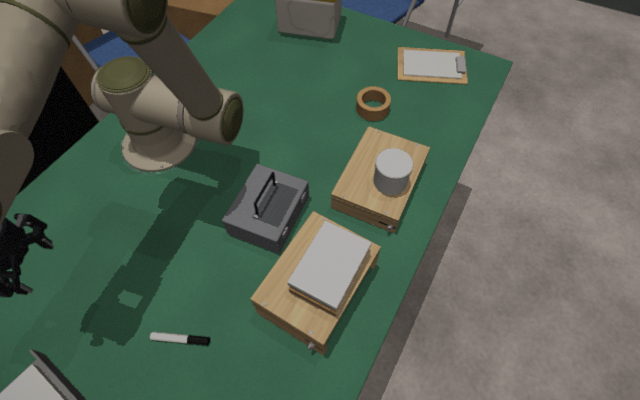

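View pics/side0.png

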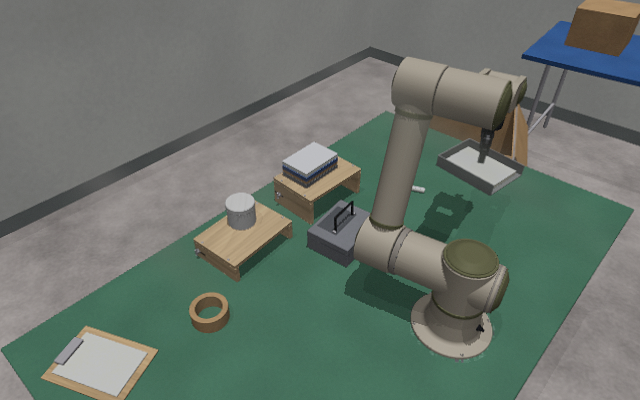

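View pics/wrist0.png

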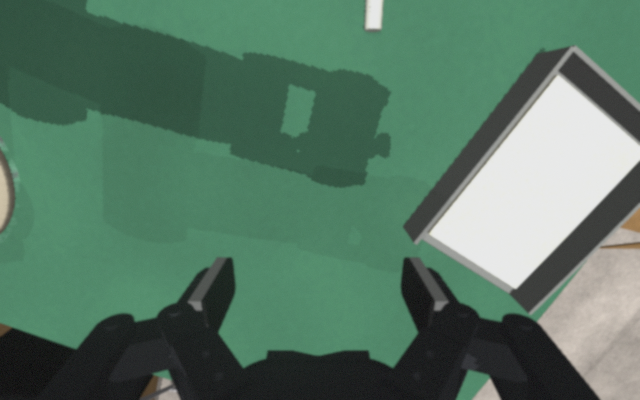

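The scene view shows the box at about (265,205), the tall stand with books at (320,280), the low stand with tin at (380,180), the tape at (374,103) and the marker at (180,339). Next I'll fit poses from the depth clouds.

```bash
cat > fit.py <<'E'
from h import *
def rect(P,m,name):
    q=P[m][:,:2].astype(np.float32)
    r=cv2.minAreaRect(q); print(name,len(q),'c',np.round(r[0],1),'size',np.round(r[1],1),'ang',round(r[2],2),'zmed',round(float(np.median(P[m][:,2])),1))
    return r
def masks(c,boxes):
    P=cloud(c); h,w=P.shape[:2]; vv,uu=np.mgrid[:h,:w]
    for name,(u0,v0,u1,v1,z0,z1) in boxes.items():
        m=(uu>=u0)&(uu<=u1)&(vv>=v0)&(vv<=v1)&(P[...,2]>z0)&(P[...,2]<z1)
        m=cv2.morphologyEx(m.astype(np.uint8),cv2.MORPH_OPEN,np.ones((3,3),np.uint8))
        n,l,s,_=cv2.connectedComponentsWithStats(m)
        if n<2: print(name,'none');continue
        k=1+np.argmax(s[1:,4]); rect(P,l==k,name)
if __name__=='__main__':
    c=load('scene0')
    masks(c,{'box':(215,155,320,255,72,87),'handle':(240,160,285,225,92,150),'tall':(245,205,390,350,103,119),'books':(280,215,380,315,165,185),'low':(325,120,440,230,67,83),'tin':(365,140,420,200,150,175),'tape':(345,80,400,125,40,55),'marker':(140,325,220,350,8,30)})
    c=load('side0'); print('side')
    masks(c,{'box':(300,195,372,265,72,87),'tall':(270,140,370,220,103,119),'books':(280,140,345,185,165,185),'low':(190,200,300,275,67,83),'tape':(185,290,235,335,40,55),'handle':(330,195,360,235,92,150)})
E
python3 fit.py
```

```text
box 3735 c [445.  -56.5] size [163.6 201.9] ang 6.31 zmed 79.8
handle 171 c [448.8 -55.7] size [  9.4 108.2] ang 6.34 zmed 140.2
tall 4422 c [ 670.9 -177.2] size [268.2 193.6] ang 87.3 zmed 111.0
books 4021 c [ 697.9 -164.4] size [119.7 171.6] ang 0.53 zmed 174.8
low 3981 c [673.9 185.7] size [192.1 268.6] ang 3.47 zmed 74.6
tin 950 c [709.6 159.3] size [94.4 94.9] ang 59.58 zmed 160.2
tape 383 c [526.6 448. ] size [106.6 109.3] ang 44.78 zmed 46.7
marker 494 c [ 446.9 -443.5] size [137.7  19.7] ang 22.85 zmed 17.0
side
box 1583 c [444.1 -53.3] size [161.9 205.4] ang 7.09 zmed 78.1
tall 1212 c [ 667.2 -174.6] size [274.9 194.3] ang 87.26 zmed 108.8
books 962 c [ 695.9 -163.8] size [125.7 177.2] ang 0.46 zmed 172.2
low 2705 c [671.5 185.4] size [199.4 272.9] ang 3.71 zmed 73.0
tape 543 c [523.8 449.9] size [109.4 110.3] ang 53.61 zmed 46.1
handle 33 c [439.5  -3.9] size [ 7.9 10.5] ang 36.52 zmed 116.4
```

```bash
cat >> h.py <<'E'
from scipy.spatial.transform import Rotation as Rn
def pose():
    s=telemetry.sense(); q=s['ee_rot']; return s['eef_pos'],Rn.from_quat([q[1],q[2],q[3],q[0]]),s
def target(yaw,tilt=0.0,flip=False):
    """jaw axis (tool x) at world azimuth yaw (rad); fingers down, tilted by 'tilt' so tips point away towards azimuth yaw-90.. see print"""
    x=np.array([np.cos(yaw),np.sin(yaw),0]); 
    if flip: x=-x
    h=np.cross([0,0,1],x)  # horizontal perpendicular
    if h[0]<0: h=-h
    y=-np.cos(tilt)*np.array([0,0,1])+np.sin(tilt)*h
    return Rn.from_matrix(np.stack([x,y,np.cross(x,y)],1))
def rows(pos,R):
    p,R0,s=pose(); d=R0.inv().apply(np.array(pos,float)-p)/10; t=(R0.inv()*R).as_rotvec()
    print('pos',np.round(p,1),'d_cm',np.round(d,2),'twist',np.round(t,3),'|t|',round(float(np.linalg.norm(t)),3),'F',np.round(s['force'],1),'t',round(s['time_s'],2))
E
python3 - <<'E'
from h import *
p,R,s=pose(); print(np.round(R.as_matrix(),3))
for f in(0,1):
    rows([448.5,-55,231],target(np.radians(6.3),0,f))
E
```

```text
[[ 0.404 -0.     0.915]
 [-0.915  0.001  0.404]
 [-0.001 -1.     0.   ]]
pos [ 212.  -480.1  230.9] d_cm [-2.933e+01  2.000e-02  3.880e+01] twist [-1.000e-03 -1.265e+00 -1.000e-03] |t| 1.265 F [-0.2  0.7  0.6] t 0.15
pos [ 212.  -480.1  230.9] d_cm [-2.933e+01  2.000e-02  3.880e+01] twist [ 1.000e-03  1.877e+00 -1.000e-03] |t| 1.877 F [-0.2  0.7  0.6] t 0.15
```

```bash
python3 -m handwheel '[{"delta_pos":[-29.3,0,38.8],"twist":[0,-1.265,0],"jaw":1},{"delta_pos":[-29.3,0,38.8],"twist":[0,-1.265,0],"jaw":1},{"delta_pos":[-29.3,0,38.8],"twist":[0,-1.265,0],"jaw":1},{"delta_pos":[-29.3,0,38.8],"twist":[0,-1.265,0],"jaw":1},{"delta_pos":[-29.3,0,38.8],"twist":[0,-1.265,0],"jaw":1},{"delta_pos":[-29.3,0,38.8],"twist":[0,-1.265,0],"jaw":1},{"delta_pos":[-29.3,0,38.8],"twist":[0,-1.265,0],"jaw":1},{"delta_pos":[-29.3,0,38.8],"twist":[0,-1.265,0],"jaw":1},{"delta_pos":[-29.3,0,38.8],"twist":[0,-1.265,0],"jaw":1},{"delta_pos":[-29.3,0,38.8],"twist":[0,-1.265,0],"jaw":1}]' 40
python3 - <<'E'
from h import *
rows([448.5,-55,231],target(np.radians(6.3)))
E
```

```text
time_s: 0.98
eef_pos: [415.3, -114.2, 231.4]
ee_rot: [-0.706, 0.706, 0.036, -0.036]
force: [0.4, -1.9, 0.3]
grip_width: 0.998
pos [ 415.3 -114.2  231.4] d_cm [3.9  0.04 5.56] twist [ 0.    -0.009  0.   ] |t| 0.009 F [ 0.4 -1.9  0.3] t 0.98
```

```bash
python3 -m handwheel '[{"delta_pos":[2,0,2.8],"twist":[0,0,0],"jaw":1},{"delta_pos":[3.9,0,5.5],"twist":[0,-0.01,0],"jaw":1},{"delta_pos":[3.9,0,5.5],"twist":[0,-0.01,0],"jaw":1},{"delta_pos":[3.9,0,5.5],"twist":[0,-0.01,0],"jaw":1},{"delta_pos":[3.9,0,5.5],"twist":[0,-0.01,0],"jaw":1},{"delta_pos":[3.9,0,5.5],"twist":[0,-0.01,0],"jaw":1},{"delta_pos":[3.9,0,5.5],"twist":[0,-0.01,0],"jaw":1},{"delta_pos":[3.9,0,5.5],"twist":[0,-0.01,0],"jaw":1},{"delta_pos":[3.9,0,5.5],"twist":[0,-0.01,0],"jaw":1},{"delta_pos":[3.9,0,5.5],"twist":[0,-0.01,0],"jaw":1}]'
python3 - <<'E'
from h import *
rows([448.5,-55,231],target(np.radians(6.3)))
c=cap('wrist','wrist1')
P=cloud(c)
m=(P[...,2]>125)&(P[...,2]<150)&(np.abs(P[...,0]-448)<40)&(np.abs(P[...,1]+56)<70)
q=P[m]; r=cv2.minAreaRect(q[:,:2].astype(np.float32)); print(len(q),r,np.median(q[:,2]),q.mean(0))
m=(P[...,2]>70)&(P[...,2]<87)
q=P[m]; r=cv2.minAreaRect(q[:,:2].astype(np.float32)); print(len(q),r,np.median(q[:,2]))
E
```

```text
time_s: 1.82
eef_pos: [448.3, -58.2, 231.3]
ee_rot: [-0.706, 0.706, 0.037, -0.037]
force: [-0.3, -0.3, 0.0]
grip_width: 1.003
pos [448.3 -58.2 231.3] d_cm [0.05 0.03 0.32] twist [ 0.    -0.006  0.   ] |t| 0.006 F [-0.3 -0.3  0. ] t 1.82
1146 ((447.10748291015625, -54.3182373046875), (8.23591423034668, 106.2149429321289), 6.144718647003174) 142.81411664777562 [447.14495982 -49.75767275 142.51186962]
42933 ((554.310546875, -19.903076171875), (438.88214111328125, 377.5203552246094), 52.02910614013672) 80.0924741194917
```

View pics/wrist1.png

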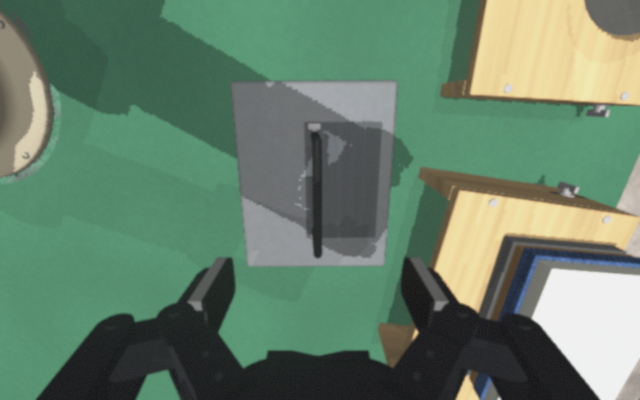

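The wrist view confirms the bar at px (318,195), world about (447.5,-55), top 143 mm, yaw 6.2°. I'll descend and grip.

```bash
python3 -m handwheel '[{"delta_pos":[0,3,0.3],"twist":[0,0,0],"jaw":1},{"delta_pos":[0,6,0.3],"twist":[0,0,0],"jaw":1},{"delta_pos":[0,9,0.3],"twist":[0,0,0],"jaw":1},{"delta_pos":[0,11.1,0.3],"twist":[0,0,0],"jaw":1},{"delta_pos":[0,11.1,0.3],"twist":[0,0,0],"jaw":0.5},{"delta_pos":[0,11.1,0.3],"twist":[0,0,0],"jaw":0},{"delta_pos":[0,11.1,0.3],"twist":[0,0,0],"jaw":0},{"delta_pos":[0,11.1,0.3],"twist":[0,0,0],"jaw":0},{"delta_pos":[0,11.1,0.3],"twist":[0,0,0],"jaw":0},{"delta_pos":[0,11.1,0.3],"twist":[0,0,0],"jaw":0}]' 60
python3 - <<'E'
from h import *
rows([448.5,-55,120],target(np.radians(6.3)))
E
```

```text
time_s: 2.7
eef_pos: [448.5, -55.0, 121.1]
ee_rot: [-0.706, 0.706, 0.038, -0.037]
force: [0.4, -1.0, 0.4]
grip_width: 0.143
pos [448.5 -55.  121.1] d_cm [-0.    0.11 -0.  ] twist [ 0.001 -0.005  0.002] |t| 0.005 F [ 0.4 -1.   0.4] t 2.7
```

```bash
python3 -m handwheel '[{"delta_pos":[0,0,0],"twist":[0,0,0],"jaw":0},{"delta_pos":[0,0,0],"twist":[0,0,0],"jaw":0},{"delta_pos":[0,-0.3,0],"twist":[0,0,0],"jaw":0},{"delta_pos":[0,-0.6,0],"twist":[0,0,0],"jaw":0},{"delta_pos":[0,-0.9,0],"twist":[0,0,0],"jaw":0},{"delta_pos":[0,-1.2,0],"twist":[0,0,0],"jaw":0},{"delta_pos":[0,-1.5,0],"twist":[0,0,0],"jaw":0},{"delta_pos":[0,-1.5,0],"twist":[0,0,0],"jaw":0},{"delta_pos":[0,-1.5,0],"twist":[0,0,0],"jaw":0},{"delta_pos":[0,-1.5,0],"twist":[0,0,0],"jaw":0}]'
python3 - <<'E'
from h import *
R=Rn.from_rotvec([0,0,np.radians(-2.7)]); c=np.array([669.5,-176,0])
t=c+R.apply([-222,0,0]);print(t)
rows([t[0],t[1],135],target(np.radians(-2.7)))
cap('wrist','wrist2');cap('side','side2')
E
```

```text
time_s: 3.53
eef_pos: [448.0, -54.8, 135.1]
ee_rot: [0.706, -0.706, -0.037, 0.037]
force: [-0.3, 0.3, -9.2]
grip_width: 0.065
[ 447.74644776 -165.54236794    0.        ]
pos [448.  -54.8 135.1] d_cm [-1.180e+00  1.000e-02 -1.101e+01] twist [-0.     0.152 -0.   ] |t| 0.152 F [-0.3  0.3 -9.2] t 3.53
```

View pics/side2.png

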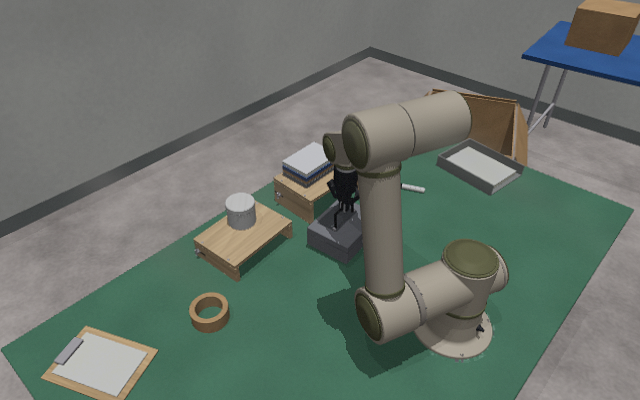

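View pics/wrist2.png

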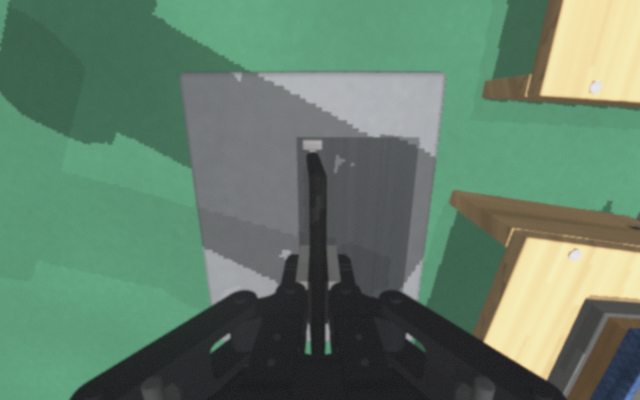

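```bash
python3 -m handwheel '[{"delta_pos":[-0.1,0,-0.6],"twist":[0,0,0],"jaw":0},{"delta_pos":[-0.2,0,-1.7],"twist":[0,0.02,0],"jaw":0},{"delta_pos":[-0.3,0,-3.0],"twist":[0,0.04,0],"jaw":0},{"delta_pos":[-0.5,0,-4.4],"twist":[0,0.06,0],"jaw":0},{"delta_pos":[-0.6,0,-5.8],"twist":[0,0.08,0],"jaw":0},{"delta_pos":[-0.8,0,-7.2],"twist":[0,0.1,0],"jaw":0},{"delta_pos":[-0.9,0,-8.6],"twist":[0,0.12,0],"jaw":0},{"delta_pos":[-1.1,0,-9.8],"twist":[0,0.135,0],"jaw":0},{"delta_pos":[-1.2,0,-10.6],"twist":[0,0.145,0],"jaw":0},{"delta_pos":[-1.2,0,-11],"twist":[0,0.15,0],"jaw":0}]'
python3 - <<'E'
from h import *
rows([447.7,-165.5,121],target(np.radians(-2.7)))
c=cap('scene','scene3'); cap('wrist','wrist3')
from fit import masks
masks(c,{'box':(200,200,290,300,85,105),'tall':(245,205,390,350,103,119)})
E
```

```text
time_s: 4.47
eef_pos: [447.5, -166.9, 135.2]
ee_rot: [-0.707, 0.707, -0.017, 0.017]
force: [-0.0, -0.5, -9.6]
grip_width: 0.065
pos [ 447.5 -166.9  135.2] d_cm [0.01 1.42 0.14] twist [ 0.  0. -0.] |t| 0.0 F [-0.  -0.5 -9.6] t 4.47
box 3634 c [ 445.4 -167.7] size [201.5 162.4] ang 86.86 zmed 94.1
tall 4432 c [ 671.  -176.9] size [267.5 193.4] ang 87.4 zmed 111.0
```

View pics/scene3.png

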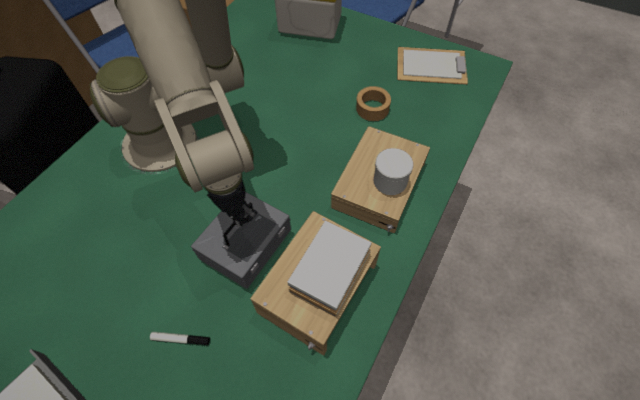

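View pics/wrist3.png

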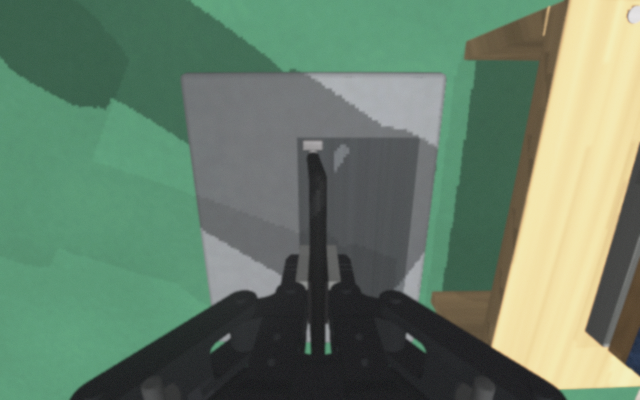

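The box is hanging level, 1.4 mm off the stand's centre line and 0.5° off square. I'll lower it and release.

```bash
python3 -m handwheel '[{"delta_pos":[0,0.3,0.1],"twist":[0,-0.005,0],"jaw":0},{"delta_pos":[0,0.6,0.1],"twist":[0,-0.005,0],"jaw":0},{"delta_pos":[0,0.9,0.1],"twist":[0,-0.005,0],"jaw":0},{"delta_pos":[0,1.2,0.1],"twist":[0,-0.005,0],"jaw":0},{"delta_pos":[0,1.4,0.1],"twist":[0,-0.005,0],"jaw":0},{"delta_pos":[0,1.5,0.1],"twist":[0,-0.005,0],"jaw":0},{"delta_pos":[0,1.5,0.1],"twist":[0,-0.005,0],"jaw":0},{"delta_pos":[0,1.5,0.1],"twist":[0,-0.005,0],"jaw":0.1},{"delta_pos":[0,1.5,0.1],"twist":[0,-0.005,0],"jaw":0.4},{"delta_pos":[0,1.5,0.1],"twist":[0,-0.005,0],"jaw":0.7}]'
python3 -c "
from h import *
rows([447.7,-165.5,180],target(np.radians(-2.7)))"
```

```text
time_s: 5.4
eef_pos: [448.0, -164.9, 120.7]
ee_rot: [-0.707, 0.707, -0.014, 0.014]
force: [0.3, 0.8, -0.1]
grip_width: 0.374
pos [ 448.  -164.9  120.7] d_cm [-0.02 -5.93 -0.07] twist [0.001 0.007 0.001] |t| 0.007 F [ 0.3  0.8 -0.1] t 5.4
```

```bash
python3 -m handwheel '[{"delta_pos":[0,0,0],"twist":[0,0,0],"jaw":0.25},{"delta_pos":[0,0,0],"twist":[0,0,0],"jaw":0.25},{"delta_pos":[0.9,0.2,0],"twist":[0,0,0],"jaw":0.25},{"delta_pos":[2.0,0.3,0],"twist":[0,0,0],"jaw":0.25},{"delta_pos":[3.0,0.6,0],"twist":[0,0,0],"jaw":0.25},{"delta_pos":[4.0,1.0,0],"twist":[0,0,0],"jaw":0.25},{"delta_pos":[4.8,1.5,0],"twist":[0,0,0],"jaw":0.25},{"delta_pos":[5.3,2.0,0],"twist":[0,0,0],"jaw":0.25},{"delta_pos":[5.3,2.0,0],"twist":[0,0,0],"jaw":0.25},{"delta_pos":[4.7,2.0,0],"twist":[0,0,0],"jaw":0.25}]'
python3 -c "
from h import *
rows([497,-165.5,130],target(np.radians(-2.7)))
cap('wrist','wrist4');cap('side','side4')"
```

```text
time_s: 6.23
eef_pos: [495.4, -166.5, 100.1]
ee_rot: [-0.707, 0.707, -0.014, 0.014]
force: [-0.3, 0.2, 0.2]
grip_width: 0.249
pos [ 495.4 -166.5  100.1] d_cm [ 0.16 -2.99  0.1 ] twist [0.    0.007 0.001] |t| 0.008 F [-0.3  0.2  0.2] t 6.23
```

View pics/wrist4.png

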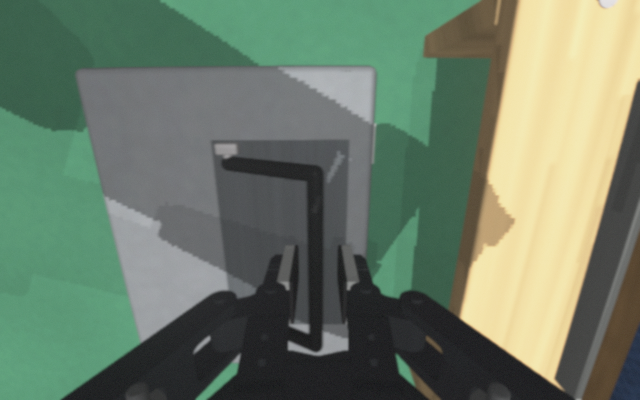

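The bar is folded to about 30° (px 318,250). Now I'll raise, shut the fingers and press it down from above.

```bash
python3 -m handwheel '[{"delta_pos":[0,-2,0],"twist":[0,0,0],"jaw":0.25},{"delta_pos":[0.2,-4,0],"twist":[0,0,0],"jaw":0.1},{"delta_pos":[0.3,-4,0],"twist":[0,0,0],"jaw":0},{"delta_pos":[0.3,-4,0],"twist":[0,0,0],"jaw":0},{"delta_pos":[0.3,-4,0],"twist":[0,0,0],"jaw":0},{"delta_pos":[0.3,-2.5,0],"twist":[0,0,0],"jaw":0},{"delta_pos":[0.3,-1.4,0],"twist":[0,0,0],"jaw":0},{"delta_pos":[0.3,-0.4,0],"twist":[0,0,0],"jaw":0},{"delta_pos":[0.3,0.4,0],"twist":[0,0,0],"jaw":0},{"delta_pos":[0.3,0.8,0],"twist":[0,0,0],"jaw":0}]'
python3 -m handwheel '[{"delta_pos":[0,0.1,0],"twist":[0,0,0],"jaw":0},{"delta_pos":[0,0.2,0],"twist":[0,0,0],"jaw":0},{"delta_pos":[0,0.3,0],"twist":[0,0,0],"jaw":0},{"delta_pos":[0,0.3,0],"twist":[0,0,0],"jaw":0},{"delta_pos":[0,0.3,0],"twist":[0,0,0],"jaw":0},{"delta_pos":[0,0.3,0],"twist":[0,0,0],"jaw":0},{"delta_pos":[0,0.3,0],"twist":[0,0,0],"jaw":0},{"delta_pos":[0,0.3,0],"twist":[0,0,0],"jaw":0},{"delta_pos":[0,0.3,0],"twist":[0,0,0],"jaw":0},{"delta_pos":[0,0.3,0],"twist":[0,0,0],"jaw":0}]'

```

```text
time_s: 7.17
eef_pos: [497.2, -166.2, 90.9]
ee_rot: [0.707, -0.707, 0.015, -0.014]
force: [0.3, 0.4, 0.9]
grip_width: -0.001
time_s: 8.0
eef_pos: [497.7, -166.5, 89.4]
ee_rot: [-0.707, 0.707, -0.014, 0.014]
force: [0.1, 0.8, 1.2]
grip_width: 0.001
```

```bash

python3 - <<'E'
from h import *
p,R,s=pose()
c=load('wrist1'); Rc=cv2.Rodrigues(c['rvec'])[0]; cam=-Rc.T@c['tvec'].ravel()
print('cam rel tool', np.round(cam-np.array([448.3,-58.2,231.3]),1), s['joints'])
for f in (0,1):
  rows([340,-161,200],target(np.radians(87.35),0,f))
  rows([340,-161,200],target(np.radians(87.35),0.8,f))
  print(target(np.radians(87.35),0.8,f).as_matrix().round(2))
E
```

```text
cam rel tool [ -8.2  80.5 143.2] [-5.46288382e-01  4.69694441e-01  1.67312917e+00  7.51659478e-06
  9.98544958e-01 -5.06303270e-01]
pos [ 497.7 -166.5   89.4] d_cm [-15.78 -11.06  -0.08] twist [ 0.    -1.565  0.   ] |t| 1.565 F [0.1 0.8 1.2] t 8.0
pos [ 497.7 -166.5   89.4] d_cm [-15.78 -11.06  -0.08] twist [-0.626 -1.473 -0.623] |t| 1.718 F [0.1 0.8 1.2] t 8.0
[[ 0.05  0.72 -0.7 ]
 [ 1.   -0.03  0.03]
 [-0.   -0.7  -0.72]]
pos [ 497.7 -166.5   89.4] d_cm [-15.78 -11.06  -0.08] twist [-0.     1.577  0.   ] |t| 1.577 F [0.1 0.8 1.2] t 8.0
pos [ 497.7 -166.5   89.4] d_cm [-15.78 -11.06  -0.08] twist [ 0.624  1.485 -0.627] |t| 1.728 F [0.1 0.8 1.2] t 8.0
[[-0.05  0.72  0.7 ]
 [-1.   -0.03 -0.03]
 [ 0.   -0.7   0.72]]
```

```bash
python3 -m handwheel '[{"delta_pos":[0,-3,0],"twist":[0,0,0],"jaw":0},{"delta_pos":[0,-6,0],"twist":[0,0.1,0],"jaw":0},{"delta_pos":[-3,-9,0],"twist":[0,0.2,0],"jaw":0.3},{"delta_pos":[-15.8,-11,0],"twist":[0,1.577,0],"jaw":0.6},{"delta_pos":[-15.8,-11,0],"twist":[0,1.577,0],"jaw":0.6},{"delta_pos":[-15.8,-11,0],"twist":[0,1.577,0],"jaw":0.6},{"delta_pos":[-15.8,-11,0],"twist":[0,1.577,0],"jaw":0.6},{"delta_pos":[-15.8,-11,0],"twist":[0,1.577,0],"jaw":0.6},{"delta_pos":[-15.8,-11,0],"twist":[0,1.577,0],"jaw":0.6},{"delta_pos":[-15.8,-11,0],"twist":[0,1.577,0],"jaw":0.6}]'
python3 - <<'E'
from h import *
c=cap('scene','scene5');cap('side','side5')
from fit import masks
masks(c,{'box':(190,190,300,300,72,85),'bail':(190,190,300,300,86,100),'tall':(245,205,390,350,103,119)})
rows([335,-161,200],target(np.radians(87.35),0.55,1))
E
```

```text
time_s: 8.83
eef_pos: [339.6, -160.2, 199.5]
ee_rot: [-0.599, 0.599, -0.376, 0.376]
force: [0.7, -0.4, 0.1]
grip_width: 0.598
box 4234 c [ 448.3 -164.6] size [201.5 163.2] ang 87.55 zmed 79.9
bail 25 c [ 500.7 -118.6] size [10.6 15.8] ang 77.39 zmed 87.8
tall 4390 c [ 670.9 -177. ] size [266.8 193.1] ang 87.46 zmed 110.9
pos [ 339.8 -160.2  199.4] d_cm [-0.13 -0.06 -0.46] twist [ 0.538  0.488 -0.137] |t| 0.739 F [-0.1 -0.4  0.2] t 8.93
```

View pics/scene5.png

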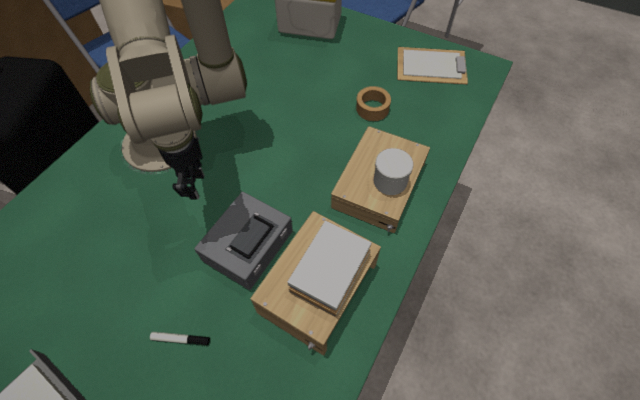

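The handle is flat (px 250,235) and the box is square, 2.5 mm off the centre line. Now I'll tilt the tool forward for pushing.

```bash
python3 -m handwheel '[{"delta_pos":[-0.1,0,-0.5],"twist":[0.538,0.488,-0.137],"jaw":0.6},{"delta_pos":[-0.1,0,-0.5],"twist":[0.538,0.488,-0.137],"jaw":0.6},{"delta_pos":[-0.1,0,-0.5],"twist":[0.538,0.488,-0.137],"jaw":0.6},{"delta_pos":[-0.1,0,-0.5],"twist":[0.538,0.488,-0.137],"jaw":0.6},{"delta_pos":[-0.1,0,-0.5],"twist":[0.538,0.488,-0.137],"jaw":0.6},{"delta_pos":[-0.1,0,-0.5],"twist":[0.538,0.488,-0.137],"jaw":0.6},{"delta_pos":[-0.1,0,-0.5],"twist":[0.538,0.488,-0.137],"jaw":0.6},{"delta_pos":[-0.1,0,-0.5],"twist":[0.538,0.488,-0.137],"jaw":0.6},{"delta_pos":[-0.1,0,-0.5],"twist":[0.538,0.488,-0.137],"jaw":0.6},{"delta_pos":[-0.1,0,-0.5],"twist":[0.538,0.488,-0.137],"jaw":0.6}]'
python3 - <<'E'
from h import *
print(telemetry.sense()['joints'])
rows([335,-160,42],target(np.radians(87.45),0.55,1))
E
```

```text
time_s: 9.77
eef_pos: [335.3, -161.7, 199.7]
ee_rot: [-0.604, 0.339, -0.353, 0.629]
force: [0.4, -0.7, -0.7]
grip_width: 0.597
[-1.12911991 -0.26197356  2.28179531  0.60739806  0.94069128  0.16218857]
pos [ 335.3 -161.7  199.7] d_cm [-0.18 13.43 -8.25] twist [ 0.002  0.003 -0.001] |t| 0.004 F [ 0.4 -0.7 -0.7] t 9.77
```

```bash
python3 -m handwheel '[{"delta_pos":[-0.1,3,-1.8],"twist":[0,0,0],"jaw":0.6},{"delta_pos":[-0.2,6,-3.7],"twist":[0,0,0],"jaw":0.6},{"delta_pos":[-0.2,9,-5.5],"twist":[0,0,0],"jaw":0.6},{"delta_pos":[-0.2,11.5,-7],"twist":[0,0,0],"jaw":0.6},{"delta_pos":[-0.2,13.4,-8.2],"twist":[0,0,0],"jaw":0.6},{"delta_pos":[-0.2,13.4,-8.2],"twist":[0,0,0],"jaw":0.6},{"delta_pos":[-0.2,13.4,-8.2],"twist":[0,0,0],"jaw":0.6},{"delta_pos":[-0.2,13.4,-8.2],"twist":[0,0,0],"jaw":0.6},{"delta_pos":[-0.2,13.4,-8.2],"twist":[0,0,0],"jaw":0.6},{"delta_pos":[-0.2,13.4,-8.2],"twist":[0,0,0],"jaw":0.6}]'
python3 - <<'E'
from h import *
s=telemetry.sense(); print(s['joints'])
R=target(np.radians(87.45),0.55,1)
p=pose()[0]
u=np.array([np.cos(np.radians(2.55)),-np.sin(np.radians(2.55)),0])
rows(p+100*u,R); print(s['wrist_torque'])
cap('wrist','wrist6');cap('side','side6')
E
```

```text
time_s: 10.6
eef_pos: [335.6, -160.0, 43.4]
ee_rot: [-0.603, 0.338, -0.352, 0.631]
force: [-0.1, 0.0, 0.2]
grip_width: 0.596
[-1.12625546  0.18344329  2.48738528  1.22590995  0.51258151 -0.62224444]
pos [ 335.6 -160.    43.4] d_cm [0.   5.24 8.52] twist [-0.001  0.002  0.002] |t| 0.003 F [-0.1  0.   0.2] t 10.6
[-0.01797903  0.25047897 -0.04413199]
```

View pics/wrist6.png

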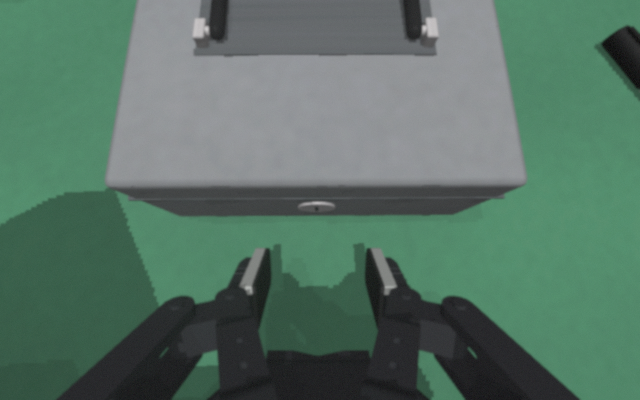

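View pics/side6.png

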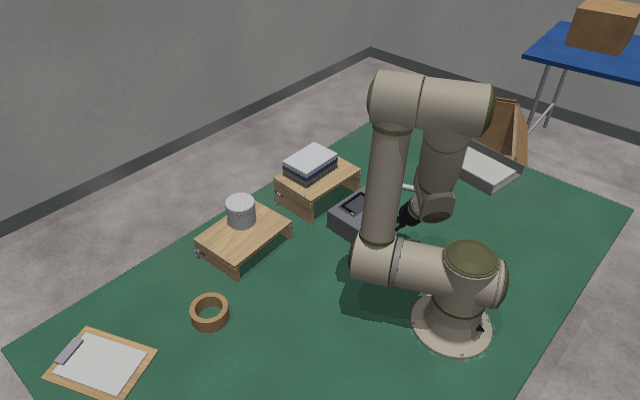

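The wrist view shows the fingers centred either side of the lock (px 316,207) with the box square. I'll start pushing.

```bash
python3 -m handwheel '[{"delta_pos":[0,0.31,0.51],"twist":[0,0,0],"jaw":0.6},{"delta_pos":[0,0.63,1.02],"twist":[0,0,0],"jaw":0.6},{"delta_pos":[0,0.94,1.53],"twist":[0,0,0],"jaw":0.6},{"delta_pos":[0,1.26,2.04],"twist":[0,0,0],"jaw":0.6},{"delta_pos":[0,1.57,2.56],"twist":[0,0,0],"jaw":0.6},{"delta_pos":[0,1.88,3.07],"twist":[0,0,0],"jaw":0.6},{"delta_pos":[0,2.2,3.58],"twist":[0,0,0],"jaw":0.6},{"delta_pos":[0,2.51,4.09],"twist":[0,0,0],"jaw":0.6},{"delta_pos":[0,2.83,4.6],"twist":[0,0,0],"jaw":0.6},{"delta_pos":[0,3.14,5.11],"twist":[0,0,0],"jaw":0.6}]'
cat > chk.py <<'E'
from h import *
import sys
s=telemetry.sense(); print(s['joints'].round(2))
R=target(np.radians(87.45),0.55,1); p=pose()[0]
u=np.array([np.cos(np.radians(2.55)),-np.sin(np.radians(2.55)),0]); v=np.array([-u[1],u[0],0])
M=np.array([671,-177,0]);print('stand frame tcp',round((p-M)@u,1),round((p-M)@v,1),'F along',round(s['force']@u,2))
rows(p+100*u,R)
if len(sys.argv)>1:
    c=cap('scene','scene'+sys.argv[1]);cap('wrist','wrist'+sys.argv[1])
    from fit import masks
    masks(c,{'box':(190,190,320,310,70,86),'tall':(245,205,390,350,103,119)})
E
python3 chk.py 7
```

```text
time_s: 11.53
eef_pos: [395.2, -161.7, 41.9]
ee_rot: [-0.603, 0.338, -0.354, 0.63]
force: [-10.6, -0.6, 9.2]
grip_width: 0.599
[-0.93  0.27  2.35  1.24  0.44 -0.44]
stand frame tcp -276.2 3.0 F along -10.6
pos [ 395.2 -161.7   41.9] d_cm [-0.    5.21  8.53] twist [ 0.001 -0.    -0.   ] |t| 0.001 F [-10.6  -0.6   9.2] t 11.53
box 4394 c [ 481.8 -166.9] size [199.9 163.6] ang 87.34 zmed 79.9
tall 4432 c [ 670.7 -177. ] size [266.8 193.5] ang 87.47 zmed 111.0
```

View pics/wrist7.png

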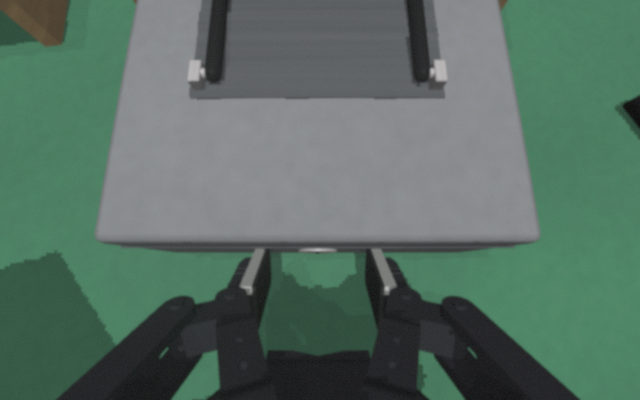

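```bash
python3 -m handwheel '[{"delta_pos":[0,0.2,0.7],"twist":[0,0,0],"jaw":0.6},{"delta_pos":[0,0.6,1.4],"twist":[0,0,0],"jaw":0.6},{"delta_pos":[0,1.0,2.1],"twist":[0,0,0],"jaw":0.6},{"delta_pos":[0,1.4,2.8],"twist":[0,0,0],"jaw":0.6},{"delta_pos":[0,1.8,3.5],"twist":[0,0,0],"jaw":0.6},{"delta_pos":[0,2.2,4.2],"twist":[0,0,0],"jaw":0.6},{"delta_pos":[0,2.6,4.9],"twist":[0,0,0],"jaw":0.6},{"delta_pos":[0,3.1,5.5],"twist":[0,0,0],"jaw":0.6},{"delta_pos":[0,3.5,6.2],"twist":[0,0,0],"jaw":0.6},{"delta_pos":[0,3.9,6.9],"twist":[0,0,0],"jaw":0.6}]'
python3 chk.py 8
```

```text
time_s: 12.47
eef_pos: [474.1, -165.0, 44.1]
ee_rot: [-0.603, 0.338, -0.354, 0.63]
force: [-4.4, 0.6, -3.5]
grip_width: 0.601
[-0.75  0.38  2.15  1.11  0.39 -0.14]
stand frame tcp -197.2 3.3 F along -4.44
pos [ 474.1 -165.    44.1] d_cm [0.   5.21 8.54] twist [ 0.002 -0.001 -0.001] |t| 0.003 F [-4.4  0.6 -3.5] t 12.47
box 2421 c [ 523.7 -168.5] size [200.6  86.8] ang 86.8 zmed 80.9
tall 4430 c [ 670.5 -176.9] size [267.1 193.9] ang 87.47 zmed 111.0
```

View pics/scene8.png

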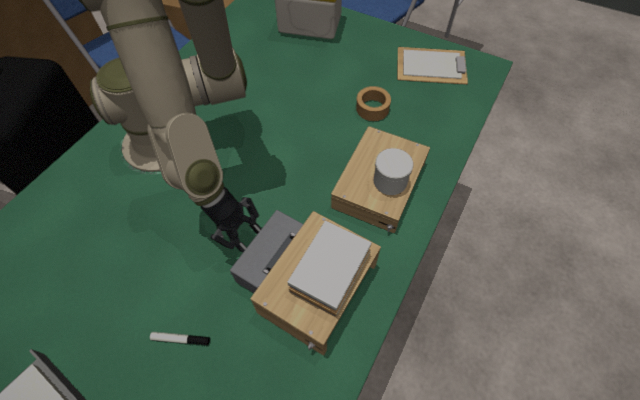

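View pics/wrist8.png

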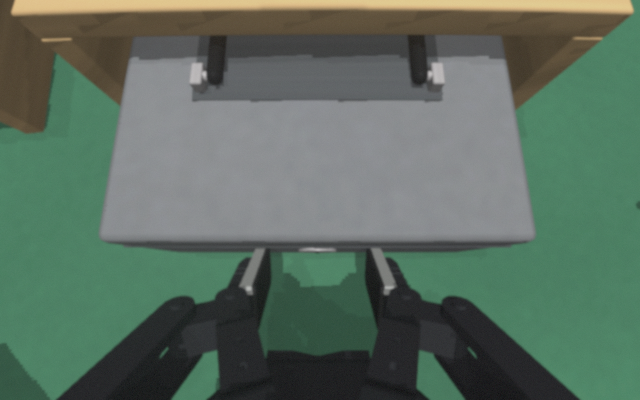

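The box is entering the stand square (walls at px 120 and 515 are clear of the box edges). Sliding takes 4.4 N. I'll go 70 mm further, then slowly.

```bash
python3 -m handwheel '[{"delta_pos":[0,0.4,0.65],"twist":[0,0,0],"jaw":0.6},{"delta_pos":[0,0.8,1.3],"twist":[0,0,0],"jaw":0.6},{"delta_pos":[0,1.2,2.0],"twist":[0,0,0],"jaw":0.6},{"delta_pos":[0,1.6,2.7],"twist":[0,0,0],"jaw":0.6},{"delta_pos":[0,2.0,3.4],"twist":[0,0,0],"jaw":0.6},{"delta_pos":[0,2.4,4.1],"twist":[0,0,0],"jaw":0.6},{"delta_pos":[0,2.75,4.7],"twist":[0,0,0],"jaw":0.6},{"delta_pos":[0,3.1,5.25],"twist":[0,0,0],"jaw":0.6},{"delta_pos":[0,3.35,5.7],"twist":[0,0,0],"jaw":0.6},{"delta_pos":[0,3.55,6.03],"twist":[0,0,0],"jaw":0.6}]'
python3 chk.py 9
```

```text
time_s: 13.4
eef_pos: [543.8, -168.4, 45.6]
ee_rot: [-0.603, 0.338, -0.354, 0.63]
force: [-4.5, 0.1, -2.5]
grip_width: 0.597
[-0.64  0.47  1.97  0.92  0.38  0.15]
stand frame tcp -127.5 2.9 F along -4.48
pos [ 543.8 -168.4   45.6] d_cm [0.   5.21 8.53] twist [ 0.002 -0.001 -0.001] |t| 0.002 F [-4.5  0.1 -2.5] t 13.4
box 428 c [ 558.6 -170.8] size [198.1  17.1] ang 86.83 zmed 79.8
tall 4406 c [ 670.1 -176.7] size [267.2 195. ] ang 87.54 zmed 111.0
```

View pics/wrist9.png

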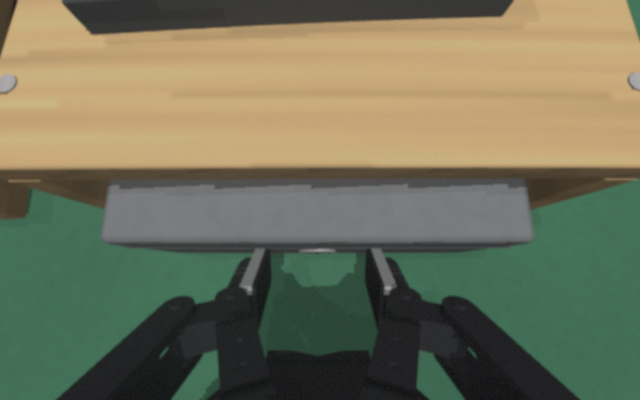

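```bash
python3 -m handwheel '[{"delta_pos":[0,0.05,0.09],"twist":[0,0,0],"jaw":0.6},{"delta_pos":[0,0.1,0.17],"twist":[0,0,0],"jaw":0.6},{"delta_pos":[0,0.16,0.26],"twist":[0,0,0],"jaw":0.6},{"delta_pos":[0,0.21,0.34],"twist":[0,0,0],"jaw":0.6},{"delta_pos":[0,0.26,0.43],"twist":[0,0,0],"jaw":0.6},{"delta_pos":[0,0.31,0.51],"twist":[0,0,0],"jaw":0.6},{"delta_pos":[0,0.36,0.6],"twist":[0,0,0],"jaw":0.6},{"delta_pos":[0,0.42,0.68],"twist":[0,0,0],"jaw":0.6},{"delta_pos":[0,0.47,0.77],"twist":[0,0,0],"jaw":0.6},{"delta_pos":[0,0.52,0.85],"twist":[0,0,0],"jaw":0.6}]'
python3 chk.py|head -2
```

```text
time_s: 14.33
eef_pos: [553.5, -169.1, 46.1]
ee_rot: [-0.603, 0.338, -0.354, 0.63]
force: [-6.6, -0.1, -0.0]
grip_width: 0.601
[-0.63  0.49  1.94  0.9   0.38  0.2 ]
stand frame tcp -117.7 2.6 F along -6.57
```

```bash
python3 -m handwheel '[{"delta_pos":[0,0.02,0.03],"twist":[0,0,0],"jaw":0.6},{"delta_pos":[0,0.03,0.05],"twist":[0,0,0],"jaw":0.6},{"delta_pos":[0,0.05,0.08],"twist":[0,0,0],"jaw":0.6},{"delta_pos":[0,0.06,0.1],"twist":[0,0,0],"jaw":0.6},{"delta_pos":[0,0.08,0.13],"twist":[0,0,0],"jaw":0.6},{"delta_pos":[0,0.1,0.15],"twist":[0,0,0],"jaw":0.6},{"delta_pos":[0,0.11,0.18],"twist":[0,0,0],"jaw":0.6},{"delta_pos":[0,0.12,0.2],"twist":[0,0,0],"jaw":0.6},{"delta_pos":[0,0.14,0.23],"twist":[0,0,0],"jaw":0.6},{"delta_pos":[0,0.16,0.26],"twist":[0,0,0],"jaw":0.6}]'
python3 chk.py|head -2
```

```text
time_s: 15.17
eef_pos: [556.5, -169.3, 46.1]
ee_rot: [-0.603, 0.338, -0.354, 0.63]
force: [-6.6, 0.0, 0.1]
grip_width: 0.605
[-0.63  0.49  1.93  0.89  0.38  0.21]
stand frame tcp -114.7 2.6 F along -6.59
```

```bash
python3 -m handwheel '[{"delta_pos":[0,0.02,0.03],"twist":[0,0,0],"jaw":0.6},{"delta_pos":[0,0.03,0.05],"twist":[0,0,0],"jaw":0.6},{"delta_pos":[0,0.05,0.08],"twist":[0,0,0],"jaw":0.6},{"delta_pos":[0,0.06,0.1],"twist":[0,0,0],"jaw":0.6},{"delta_pos":[0,0.08,0.13],"twist":[0,0,0],"jaw":0.6},{"delta_pos":[0,0.1,0.15],"twist":[0,0,0],"jaw":0.6},{"delta_pos":[0,0.11,0.18],"twist":[0,0,0],"jaw":0.6},{"delta_pos":[0,0.12,0.2],"twist":[0,0,0],"jaw":0.6},{"delta_pos":[0,0.14,0.23],"twist":[0,0,0],"jaw":0.6},{"delta_pos":[0,0.16,0.26],"twist":[0,0,0],"jaw":0.6}]'
python3 chk.py|head -2
```

```text
time_s: 16.0
eef_pos: [559.6, -169.4, 46.1]
ee_rot: [-0.603, 0.338, -0.354, 0.63]
force: [-4.9, 0.5, 0.7]
grip_width: 0.601
[-0.62  0.49  1.92  0.88  0.38  0.22]
stand frame tcp -111.6 2.6 F along -4.92
```

```bash
python3 -m handwheel '[{"delta_pos":[0,0.02,0.03],"twist":[0,0,0],"jaw":0.6},{"delta_pos":[0,0.03,0.05],"twist":[0,0,0],"jaw":0.6},{"delta_pos":[0,0.05,0.08],"twist":[0,0,0],"jaw":0.6},{"delta_pos":[0,0.06,0.1],"twist":[0,0,0],"jaw":0.6},{"delta_pos":[0,0.08,0.13],"twist":[0,0,0],"jaw":0.6},{"delta_pos":[0,0.1,0.15],"twist":[0,0,0],"jaw":0.6},{"delta_pos":[0,0.11,0.18],"twist":[0,0,0],"jaw":0.6},{"delta_pos":[0,0.12,0.2],"twist":[0,0,0],"jaw":0.6},{"delta_pos":[0,0.14,0.23],"twist":[0,0,0],"jaw":0.6},{"delta_pos":[0,0.16,0.26],"twist":[0,0,0],"jaw":0.6}]'
python3 chk.py|head -2
```

```text
time_s: 16.83
eef_pos: [562.6, -169.6, 46.1]
ee_rot: [-0.603, 0.338, -0.354, 0.63]
force: [-5.5, -0.0, 0.6]
grip_width: 0.6
[-0.62  0.5   1.92  0.87  0.38  0.23]
stand frame tcp -108.6 2.6 F along -5.52
```

```bash
python3 -c "
from h import *
print(telemetry.sense()['force'])"
```

```text
[-5.525449   -0.04200293  0.55450398]
```

```bash
python3 -m handwheel '[{"delta_pos":[0,0.02,0.03],"twist":[0,0,0],"jaw":0.6},{"delta_pos":[0,0.03,0.05],"twist":[0,0,0],"jaw":0.6},{"delta_pos":[0,0.05,0.08],"twist":[0,0,0],"jaw":0.6},{"delta_pos":[0,0.06,0.1],"twist":[0,0,0],"jaw":0.6},{"delta_pos":[0,0.08,0.13],"twist":[0,0,0],"jaw":0.6},{"delta_pos":[0,0.1,0.15],"twist":[0,0,0],"jaw":0.6},{"delta_pos":[0,0.11,0.18],"twist":[0,0,0],"jaw":0.6},{"delta_pos":[0,0.12,0.2],"twist":[0,0,0],"jaw":0.6},{"delta_pos":[0,0.14,0.23],"twist":[0,0,0],"jaw":0.6},{"delta_pos":[0,0.16,0.26],"twist":[0,0,0],"jaw":0.6}]'
python3 chk.py|head -2
```

```text
time_s: 17.67
eef_pos: [564.7, -169.8, 45.9]
ee_rot: [-0.603, 0.338, -0.354, 0.63]
force: [-22.8, -1.2, 10.1]
grip_width: 0.603
[-0.62  0.5   1.91  0.86  0.38  0.24]
stand frame tcp -106.5 2.5 F along -22.7
```

Contact: the force rose from 5.5 to 22.8 N within the step. I'll back off straight away and look.

```bash
python3 -m handwheel '[{"delta_pos":[0,-0.05,-0.09],"twist":[0,0,0],"jaw":0.6},{"delta_pos":[0,-0.16,-0.26],"twist":[0,0,0],"jaw":0.6},{"delta_pos":[0,-0.31,-0.51],"twist":[0,0,0],"jaw":0.6},{"delta_pos":[0,-0.63,-1.02],"twist":[0,0,0],"jaw":0.6},{"delta_pos":[0,-1.05,-1.7],"twist":[0,0,0],"jaw":0.6},{"delta_pos":[0,-1.57,-2.56],"twist":[0,0,0],"jaw":0.6},{"delta_pos":[0,-2.09,-3.41],"twist":[0,0,0],"jaw":0.6},{"delta_pos":[0,-2.6,-4.26],"twist":[0,0,0],"jaw":0.6},{"delta_pos":[0,-2.6,-4.26],"twist":[0,0,0],"jaw":0.6},{"delta_pos":[0,-2.6,-4.26],"twist":[0,0,0],"jaw":0.6}]'
python3 chk.py 10; python3 -c "
from h import *;from fit import masks
c=cap('side','side10');masks(c,{'tall':(270,140,370,220,103,119),'low':(190,200,300,275,67,83)})
c=cap('scene','scene11');masks(c,{'tall':(245,205,390,350,103,119),'low':(325,120,440,230,67,83),'books':(280,215,380,315,165,185)})
c=load('wrist10');P=cloud(c)
# box front top edge from wrist: lid strip
m=(P[...,2]>72)&(P[...,2]<86);m[:, :100]=0;m[:,540:]=0;m=cv2.morphologyEx(m.astype('uint8'),cv2.MORPH_OPEN,np.ones((3,3),'uint8'))>0
q=P[m];print(len(q), cv2.minAreaRect(q[:,:2].astype('float32')) if len(q) else '')
"
```

```text
time_s: 18.5
eef_pos: [516.3, -167.8, 46.3]
ee_rot: [-0.603, 0.337, -0.353, 0.631]
force: [0.1, -0.2, 0.4]
grip_width: 0.601
[-0.68  0.43  2.04  1.    0.38  0.04]
stand frame tcp -155.0 2.3 F along 0.12
pos [ 516.3 -167.8   46.3] d_cm [-0.01  5.23  8.53] twist [ 0.    -0.001  0.   ] |t| 0.001 F [ 0.1 -0.2  0.4] t 18.5
box 36 c [ 506.2 -201.2] size [15.9 10.2] ang 59.51 zmed 78.2
tall 4415 c [ 670.9 -176.7] size [267.5 193.9] ang 87.34 zmed 110.9
tall 1162 c [ 668.  -173.6] size [271.6 195.4] ang 87.8 zmed 108.9
low 2694 c [671.5 185.6] size [198.5 270.7] ang 3.8 zmed 72.9
tall 4001 c [ 670.5 -177.7] size [266.2 194.8] ang 87.14 zmed 111.0
low 3964 c [674.1 185.4] size [192.1 268. ] ang 3.37 zmed 74.6
books 4030 c [ 697.8 -164.3] size [119.8 172.1] ang 0.48 zmed 174.8
14790 ((536.764404296875, -168.52471923828125), (199.03237915039062, 97.72551727294922), 87.52100372314453)
```

View pics/wrist10.png

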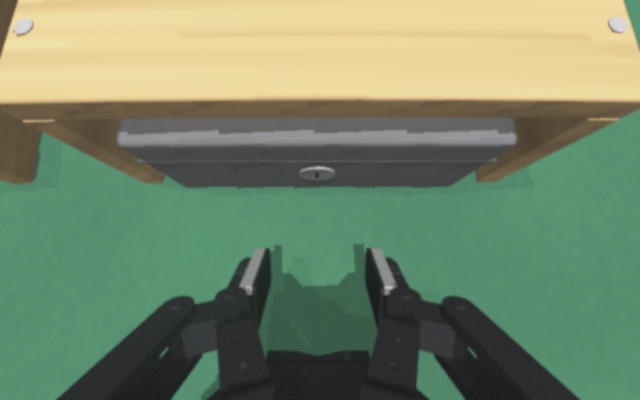

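View pics/side10.png

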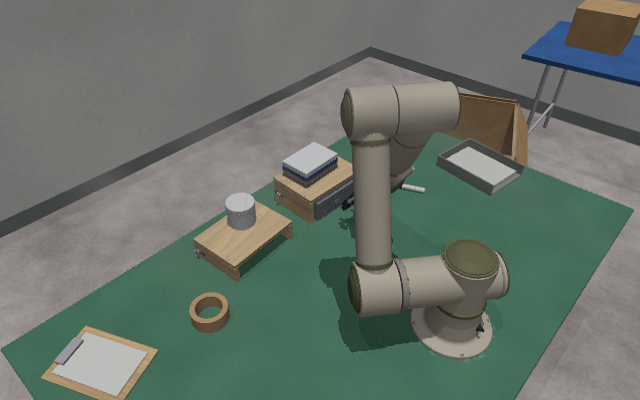

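The box front sits square in the opening (lock at px 317,173, edges at 118 and 515). The stands show no measurable shift. I'll do a second, gentler press with a hold to confirm it's really the panel.

```bash
python3 -m handwheel '[{"delta_pos":[0,0.5,0.85],"twist":[0,0,0],"jaw":0.6},{"delta_pos":[0,1.05,1.7],"twist":[0,0,0],"jaw":0.6},{"delta_pos":[0,1.57,2.56],"twist":[0,0,0],"jaw":0.6},{"delta_pos":[0,1.98,3.24],"twist":[0,0,0],"jaw":0.6},{"delta_pos":[0,2.25,3.67],"twist":[0,0,0],"jaw":0.6},{"delta_pos":[0,2.38,3.88],"twist":[0,0,0],"jaw":0.6},{"delta_pos":[0,2.43,3.97],"twist":[0,0,0],"jaw":0.6},{"delta_pos":[0,2.46,4.01],"twist":[0,0,0],"jaw":0.6},{"delta_pos":[0,2.48,4.05],"twist":[0,0,0],"jaw":0.6},{"delta_pos":[0,2.48,4.05],"twist":[0,0,0],"jaw":0.6}]'
python3 chk.py|head -2
```

```text
time_s: 19.53
eef_pos: [563.6, -169.7, 46.0]
ee_rot: [-0.603, 0.338, -0.353, 0.631]
force: [-1.0, -0.3, -0.0]
grip_width: 0.599
[-0.62  0.5   1.91  0.87  0.38  0.23]
stand frame tcp -107.7 2.6 F along -0.95
```

```bash
python3 -m handwheel '[{"delta_pos":[0,0.01,0.02],"twist":[0,0,0],"jaw":0.6},{"delta_pos":[0,0.02,0.03],"twist":[0,0,0],"jaw":0.6},{"delta_pos":[0,0.03,0.05],"twist":[0,0,0],"jaw":0.6},{"delta_pos":[0,0.04,0.07],"twist":[0,0,0],"jaw":0.6},{"delta_pos":[0,0.05,0.085],"twist":[0,0,0],"jaw":0.6},{"delta_pos":[0,0.06,0.1],"twist":[0,0,0],"jaw":0.6},{"delta_pos":[0,0.065,0.11],"twist":[0,0,0],"jaw":0.6},{"delta_pos":[0,0.065,0.11],"twist":[0,0,0],"jaw":0.6},{"delta_pos":[0,0.065,0.11],"twist":[0,0,0],"jaw":0.6},{"delta_pos":[0,0.065,0.11],"twist":[0,0,0],"jaw":0.6}]'
python3 chk.py|head -2
```

```text
time_s: 20.37
eef_pos: [564.4, -169.7, 45.9]
ee_rot: [-0.603, 0.338, -0.354, 0.63]
force: [-8.8, -1.3, 4.7]
grip_width: 0.606
[-0.62  0.5   1.91  0.86  0.38  0.24]
stand frame tcp -106.8 2.6 F along -8.76
```

```bash
python3 -m handwheel '[{"delta_pos":[0,0.01,0.015],"twist":[0,0,0],"jaw":0.6},{"delta_pos":[0,0.015,0.025],"twist":[0,0,0],"jaw":0.6},{"delta_pos":[0,0.02,0.035],"twist":[0,0,0],"jaw":0.6},{"delta_pos":[0,0.02,0.035],"twist":[0,0,0],"jaw":0.6},{"delta_pos":[0,0.02,0.035],"twist":[0,0,0],"jaw":0.6},{"delta_pos":[0,0.02,0.035],"twist":[0,0,0],"jaw":0.6},{"delta_pos":[0,0.02,0.035],"twist":[0,0,0],"jaw":0.6},{"delta_pos":[0,0.02,0.035],"twist":[0,0,0],"jaw":0.6},{"delta_pos":[0,0.02,0.035],"twist":[0,0,0],"jaw":0.6},{"delta_pos":[0,0.02,0.035],"twist":[0,0,0],"jaw":0.6}]'
python3 chk.py|head -2
```

```text
time_s: 21.2
eef_pos: [564.5, -169.7, 45.8]
ee_rot: [-0.603, 0.338, -0.354, 0.63]
force: [-13.4, -0.6, 7.2]
grip_width: 0.6
[-0.62  0.5   1.91  0.86  0.38  0.24]
stand frame tcp -106.7 2.6 F along -13.34
```

It's firm: 13 N held and the tool barely moves, at the same place as before. I'll retract and raise.

```bash
python3 -m handwheel '[{"delta_pos":[0,-0.05,-0.09],"twist":[0,0,0],"jaw":0.6},{"delta_pos":[0,-0.16,-0.26],"twist":[0,0,0],"jaw":0.6},{"delta_pos":[0,-0.31,-0.51],"twist":[0,0,0],"jaw":0.6},{"delta_pos":[0,-0.63,-1.02],"twist":[0,0,0],"jaw":0.6},{"delta_pos":[0,-1.57,-2.56],"twist":[0,0,0],"jaw":0.6},{"delta_pos":[0,-2.6,-4.26],"twist":[0,0,0],"jaw":0.6},{"delta_pos":[0,-3.7,-6],"twist":[0,0,0],"jaw":0.6},{"delta_pos":[0,-4.2,-6.8],"twist":[0,0,0],"jaw":0.6},{"delta_pos":[0,-4.2,-6.8],"twist":[0,0,0],"jaw":0.6},{"delta_pos":[0,-4.2,-6.8],"twist":[0,0,0],"jaw":0.6}]'
python3 -c "
from h import *;from fit import masks
c=cap('wrist','wrist12');P=cloud(c)
import numpy as np
m=(P[...,2]>15)&(P[...,2]<65)&(P[...,0]>560)&(P[...,0]<600)&(P[...,1]>-262)&(P[...,1]<-78)
q=P[m];f=np.polyfit(q[:,1],q[:,0],1);print('front face n',len(q),'x at y=-172',np.polyval(f,-172),'yaw deg',np.degrees(np.arctan(-f[0])))
m=(P[...,2]>98)&(P[...,2]<109)&(P[...,0]<585)&(P[...,1]>-290)&(P[...,1]<-55)
q=P[m];f=np.polyfit(q[:,1],q[:,0],1);print('board edge n',len(q),'x at y=-172',np.polyval(f,-172),'yaw',np.degrees(np.arctan(-f[0])))
c=cap('scene','scene12');masks(c,{'tall':(245,205,390,350,103,119),'low':(325,120,440,230,67,83),'books':(280,215,380,315,165,185),'tin':(365,140,420,200,150,175),'tape':(345,80,400,125,40,55),'marker':(140,325,220,350,8,30)})
print(pose()[0])
"
```

```text
time_s: 22.03
eef_pos: [485.6, -166.5, 46.6]
ee_rot: [-0.603, 0.337, -0.353, 0.631]
force: [-0.3, 0.5, 0.5]
grip_width: 0.597
front face n 10905 x at y=-172 570.586679681668 yaw deg -2.487934383285203
board edge n 15454 x at y=-172 532.1447569789326 yaw 0.24928075731183924
tall 4438 c [ 670.5 -176.6] size [268.  194.4] ang 87.39 zmed 111.0
low 3998 c [674. 187.] size [191.8 271.7] ang 3.47 zmed 74.6
books 4033 c [ 697.6 -164.7] size [119.9 170.9] ang 0.28 zmed 174.8
tin 939 c [709.5 159.6] size [95.2 94.6] ang 19.24 zmed 160.3
tape 385 c [526.6 448.2] size [106.2 109.1] ang 25.11 zmed 46.7
marker 493 c [ 445.9 -444.4] size [138.5  19.5] ang 23.16 zmed 17.0
[ 486.16925017 -166.42047146   46.57339969]
```

View pics/wrist12.png

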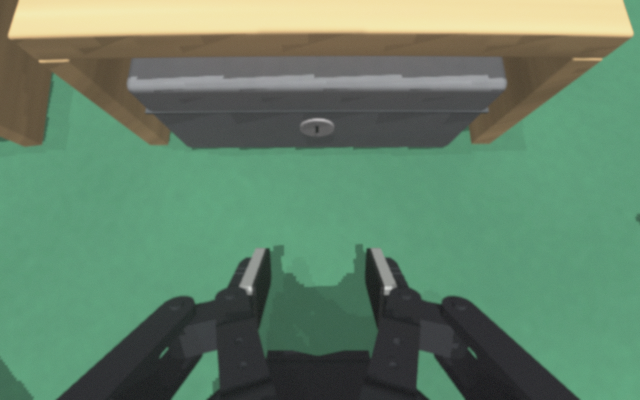

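```bash
python3 -c "
from h import *
s=telemetry.sense();print(s['time_s'],s['force'],abs(s['dq']).max());print(ctrl.finish_job())"
```

```text
22.1333 [-0.0521291   0.46206463  0.54602202] 0.005613678185831304
the job is handed in; nothing more can be done
None
```

The cash box is under the tall stand, lock side out, handle folded flat and pressed home against the back panel. I handed the job in at 22.1 s; no verdict is reported.

**What I did:** I lifted the box by its handle, set it down square in front of the stand, folded the handle flat, and slid the box in with both tilted fingertips.

**Pressing against the panel:** Sliding took about 5 to 6 N. At the panel the force jumped to 22.8 N, more than I meant to apply and over the roughly 10 N that may shift the stand. I backed off at once. A gentler second press then met firm resistance at the same place, held at about 13 N.

**Last checks:**
- **Box:** its front is about 4 mm in front of the top board's edge and within about 0.2° of the stand's angle.
- **Stand, goods and loose items:** every position re-measured within about 1.5 mm of the start, which is about the camera's accuracy.
- **Robot:** retracted about 80 mm and touching nothing.

**What I could not confirm:** The handle cannot be seen under the board, but it measured flat before entry and nothing caught on the way in. My automatic fit of the board's edge in the last wrist picture picked up the fingers and was useless, so the squareness figure uses the overhead fit of the stand instead.

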